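# Sort the mixed-up pit trays, then drop the drive cup down the funnel

## Robot

A 6-joint arm with a two-finger parallel gripper is mounted at the origin on the work surface. World frame = base frame: x ahead of the robot, y to its left, z up, the work surface at z = 0. Lengths are in mm, angles in rad, forces in N, time in s.
With the tool pointing down it reaches from about 350 to 850 mm from the base axis. Payload 8.1 kg.
Tool frame: the origin (TCP) lies midway between the tips of the shut fingers; the grasp point (between the pads) lies 19 mm behind it (arm.tcp_to_grasp is the distance from the TCP to the grasp point, in mm); z points along the fingers, y is the line along which they close (so a half turn about z gives the same grasp; the last joint's range is limited). The gripper opens to 93 mm and grips with 3 to 60 N. Pads are 15 mm wide; open, the fingers measure 128 mm over their backs; the gripper's body (75 mm by 188 mm) begins 65 mm behind the grasp point.
Start: joints at [1.069, 0.13, 1.488, -0, 1.523, -0.085], TCP at [242.882, 548.647, 218.635] pointing down, gripper open.
Joint ranges: [-2.96, 2.96], [-0.89, 2.26], [0.02, 2.5], [-1.34, 4.48], [0, 2.73], [-2.66, 2.66]. Speed limits (rad/s): [2.39, 2.39, 2.79, 3.14, 3.14, 3.14].

## Interface

Orientations are given as a unit quaternion [w, x, y, z].
In Python, from station import arm gives the robot as it stands.
- The arm moves only by the shell command python3 -m inch 'ROWS' [OPENING] [FORCE]. ROWS is a JSON object of lists of equal length, an entry for each row: "travel": the shift along the world's x, y, z scaled (see below), a list of three; "yaw": the turn about the world's z scaled (see below). In form: {"travel": [[x, y, z], ...], "yaw": [yaw, ...]}. A call has exactly 8 rows; each row is the pose to reach, as a shift and turn from the pose commanded when the call began; what a row does not reach only later rows make up. The controller multiplies each number of a shift by 100 cm and each number of a turn by 0.5 rad. A row lasts 1/12 s, in which the tool goes at most 41.7 mm and 7.16 degrees, less where a joint would pass 70% of its speed; a pose out of reach is approached as far as the arm can. A call with a number of a shift or a turn outside -1 to 1 is refused whole. A call with a gripper value outside its range is refused whole. OPENING is the opening in per cent of the stroke, from 0 (shut) to 100 (fully open), set as the call begins (- or left out, the last holds). The fingers move at their own pace and stop on an object; FORCE is the grip in N (left out, the last holds). Time passes only in rows, so rows that repeat a pose let the fingers close, or fill a call up. It gives the time, the measured TCP pose, the force, the opening and the grip force at its end, in the units of the state.
- arm.sense(): the state, without advancing time (a new reading comes with each control period).
- arm.capture(name): name is "scene" or "top" or "wrist"; returns a dict with "pixels" (400x640x3 uint8, red, green, blue), "camera_matrix" (3x3 intrinsics, pixels), "T" (4x4, takes a point from camera to world coordinates); the wrist camera has in their place "hand_eye" (4x4, takes a point from camera to tool coordinates, whose origin is the TCP and whose axes are the flange's). Camera axes: x right, y up, looking along -z (the intrinsics and any distortion apply to the point x, -y, -z); pixel columns grow to the right and rows downward; lengths in mm; the calibration is good to about 2 mm. A picture is of the moment at which its call begins: read the wrist's pose just before it. There is no depth.
- arm.hand_in(): hands the job in; it is judged then, once.
Trained networks look in a picture, given as the dict that the camera call returned (one of the last four; its "shot" number tells which), for a name from the list of things; names that differ only in an ending like _2 or _b are one class to them, and where a whole thing is asked for, a point or a joint stands for the part that bears it (a point fixed in the world has none). Each returns a list of dicts, best first, with "score" (0 to 1); they miss things now and then, are a little off and sometimes report something else, mostly with a low value. They report only what shows in the picture. A call takes as long as a camera call.
- arm.outline_of(picture, label): "pixels" (400x640 bool, what is visible of it) and "xy" ([column, row] in pixels, amid what is visible of it).
The state is a dict: "time_s": time; "joint_positions": joint angles; "dq": joint speeds; "tau": joint torques, N m; "tool_pos": TCP position; "orientation": TCP orientation; "ft_force": force on the tool from outside, world axes, zero at the start; "ft_torque": the same for the moment, N m; "grip_width": opening from 0.0 (shut) to 1.0 (fully open); "grip_force": force on a finger pad.
Only numpy, scipy, OpenCV 4.12 (cv2) and the standard library are available. Lean on these libraries where they do the work, as an engineer would, in place of code of your own. Each camera call takes 0.05 s, during which the arm holds its last target. There are 200 camera calls.

## Task

The parts in the three pit trays are mixed up: stand the fresh differential (bright, brass gear) upright in the middle of the green tray, the worn muddy one in the red tray and the servo in the blue tray, parking one of the three upright in the middle of the empty black rubber mat on the way. Only when all three stand in their own trays, let the chrome drive cup go into the yellow funnel so that it drops to the bottom of the well. Do not shift the muddy wheel lying on the planks.

Things in the scene. Friction and masses are not known exactly. Their poses are not given: they have to be found in the camera images.
- fresh_diff_center (a point): Fresh gear differential, standing with its axis vertical: bright steel case 36 mm in diameter and 48 mm tall with a brass ring gear (47 mm over the teeth, solid for gripping at 44 mm diameter, from 22 to 34 mm above its underside) and a bright 15 mm stub on top; 56 mm tall in all, about 120 g. At the start it stands in the blue tray. The point is its centre, on the axis 28 mm above its underside; z up along the axis. Grip it across the gear from any side.
- worn_diff_center (a point): Worn gear differential, same shape and sizes as the fresh one but with a blackish case, rust-brown gear and brown mud patches. At the start it stands in the green tray. The point is its centre, on the axis 28 mm above its underside; z up along the axis.
- servo_center (a point): Black plastic steering servo standing upright: body 40 mm (its x) by 20 mm (its y) by 40 mm tall, thin mounting ears 54 mm long over all along x and 18 mm wide at 28 to 31 mm height, white round horn and arm on top to 48 mm; about 70 g. At the start it stands in the red tray. Grip it across its 20 mm width (along y). The point is its centre, 24 mm above its underside; z up.
- cup_center (a point): Chrome steel drive cup standing on the planks: a 20 mm diameter cup 20 mm tall with a 10 mm diameter stub 12 mm long on top, 32 mm tall in all, about 30 g. The point is its centre, on the axis 16 mm above its underside; z up along the axis.
- tray_green: Green plastic tray for the part that is ready to fit, fixed: 84 by 84 mm, floor 4 mm above the planks, rim 4 mm wide rising 2.5 mm above that floor (inside 76 by 76 mm). Origin: centre of its underside, on the planks (z = 0); x and y along its sides.
- tray_red: Red plastic tray for the part that goes to be rebuilt, fixed; same sizes and origin as the green tray.
- tray_blue: Blue plastic tray for electronics, fixed; same sizes and origin as the green tray.
- mat: Black square rubber mat, 92 by 92 mm and 4 mm thick, fixed, empty at the start: the parking spot. Origin: centre of its underside, on the planks.
- funnel: Yellow funnel over a narrow well, fixed, 90 mm tall: the mouth at the top is 92 mm across inside (100 mm outside), narrowing over the top 40 mm to a round well 34 mm across inside (42 mm outside) and 45 mm deep, closed by a floor 5 mm above the planks. Origin: on its axis at the underside, on the planks; z up.
- wheel_center (a point): Mud-caked spiked rubber wheel with a white hub lying flat on the planks, 90 mm in diameter, 38 mm tall, loose: to be left where it is. The point is its centre, 19 mm up. (The wheels on the buggy at the table's edge are not meant.)

How it is judged (in metres and radians):
On the way, in this order (a step that is already met when the one before it is completed fails the run):
1. one of the two differentials or the servo stands released on the black mat (upright, within 20 mm of its middle) (((horizontal distance between fresh_diff_center and mat below 0.02 m and height (world z) of fresh_diff_center between 0.026 and 0.038 m and angle between fresh_diff_center's own z axis and vertical below 0.15 rad and linear speed of fresh_diff below 0.03 m/s and contact force between fresh_diff and the fingers below 0.05 N) or (horizontal distance between worn_diff_center and mat below 0.02 m and height (world z) of worn_diff_center between 0.026 and 0.038 m and angle between worn_diff_center's own z axis and vertical below 0.15 rad and linear speed of worn_diff below 0.03 m/s and contact force between worn_diff and the fingers below 0.05 N) or (horizontal distance between servo_center and mat below 0.02 m and height (world z) of servo_center between 0.022 and 0.034 m and angle between servo_center's own z axis and vertical below 0.15 rad and linear speed of servo below 0.03 m/s and contact force between servo and the fingers below 0.05 N))), for 0.2 s.
2. fresh differential in the green tray, worn one in the red tray and servo in the blue tray, all upright, released, within 15 mm of the middle, with the drive cup not yet in the funnel (horizontal distance between fresh_diff_center and tray_green below 0.015 m and height (world z) of fresh_diff_center between 0.026 and 0.038 m and angle between each of fresh_diff_center, worn_diff_center, servo_center's own z axis and vertical below 0.15 rad and horizontal distance between worn_diff_center and tray_red below 0.015 m and height (world z) of worn_diff_center between 0.026 and 0.038 m and horizontal distance between servo_center and tray_blue below 0.015 m and height (world z) of servo_center between 0.022 and 0.034 m and linear speed of each of fresh_diff, worn_diff, servo below 0.03 m/s and contact force between each of fresh_diff, worn_diff, servo and the fingers below 0.05 N and horizontal distance between cup_center and funnel above 0.05 m), for 0.2 s.
3. the drive cup lies at the bottom of the funnel's well (horizontal distance between cup_center and funnel below 0.017 m and height (world z) of cup_center below 0.04 m), for 0.2 s.
At the end, for the whole second after the job is handed in: Fresh differential in the green tray, worn one in the red, servo in the blue: upright (0.15 rad), on the floor (6 mm), within 15 mm of the middle. Drive cup in the well: within 17 mm of its axis, centre under 40 mm high. All released and at rest (all of step 3 and horizontal distance between fresh_diff_center and tray_green below 0.015 m and height (world z) of fresh_diff_center between 0.026 and 0.038 m and angle between each of fresh_diff_center, worn_diff_center, servo_center's own z axis and vertical below 0.15 rad and horizontal distance between worn_diff_center and tray_red below 0.015 m and height (world z) of worn_diff_center between 0.026 and 0.038 m and horizontal distance between servo_center and tray_blue below 0.015 m and height (world z) of servo_center between 0.022 and 0.034 m and linear speed of each of fresh_diff, worn_diff, servo, drive_cup below 0.03 m/s and contact force between each of fresh_diff, worn_diff, servo, drive_cup and the fingers below 0.05 N); the robot touches nothing.
It fails at once if the loose muddy wheel is shifted by more than 15 mm (distance of wheel_center from where it was at the start of the episode above 0.015 m).
It also fails if it takes over 134 s, if anything falls off the work surface, if the arm or the gripper's body presses on something with over 40 N, if the wrist force passes 120 N, or if a joint passes its speed limit or range.

## Working session

There is one attempt and no reset: what is moved stays moved. The work goes in short steps, Python scripts to look and compute and a shell command to move; the robot and the scene stay as the last step left them, time stands still between calls to the robot, and variables do not carry over. Pictures are saved under pics/ and viewed, at most 14 in all, crops included, and the job is handed in when it is done.

```bash
mkdir -p pics; ls
cat > h.py <<'E'
import numpy as np, cv2
from station import arm
def world(pic,xy,z):
    K=np.array(pic["camera_matrix"]);T=np.array(pic["T"])
    d=np.linalg.inv(K)@[xy[0],xy[1],1]; d=T[:3,:3]@[d[0],-d[1],-d[2]]
    o=T[:3,3]; return o+d*(z-o[2])/d[2]
def save(pic,n): cv2.imwrite(f"pics/{n}.png",cv2.cvtColor(pic["pixels"],cv2.COLOR_RGB2BGR))
E
python3 - <<'E'
from h import *
s=arm.sense();print(s)
for cam in("top","scene"):
    p=arm.capture(cam);save(p,cam)
    print(cam,{k:v for k,v in p.items() if k!="pixels"})
    for n,z in [("fresh_diff_center",34),("worn_diff_center",34),("servo_center",30),("cup_center",16),("tray_green",5),("tray_red",5),("tray_blue",5),("mat",4),("funnel",60),("wheel_center",19)]:
        try:
            for r in arm.outline_of(p,n)[:2]:
                print(n,round(r["score"],2),np.round(r["xy"]),r["pixels"].sum(),np.round(world(p,r["xy"],z)))
        except Exception as e: print(n,e)
E
```

```text
pics
{'time_s': 0.0, 'joint_positions': array([ 1.06859888e+00,  1.31130279e-01,  1.48926534e+00, -1.27447420e-05,
        1.52299932e+00, -8.53696536e-02]), 'dq': array([ 0.00086849, -0.0010075 , -0.00163034, -0.00038399,  0.00066562,
       -0.00098105]), 'tau': array([ 1.03999020e-03, -5.59808135e+01, -4.91774869e+01,  7.68421311e-02,
        3.52886994e-02, -2.43086952e-04]), 'tool_pos': array([242.61240946, 548.14575135, 217.61355251]), 'orientation': array([-2.54856917e-04,  2.06907994e-01,  9.78359990e-01, -8.64376343e-04]), 'ft_force': array([-0.32478451, -0.23442875,  0.18185819]), 'ft_torque': array([ 0.00022349,  0.02341954, -0.00584436]), 'grip_force': 0.0, 'grip_width': 0.9991954898587851}
top {'camera_matrix': array([[375.36446061,   0.        , 315.58106609],
       [  0.        , 375.36446061, 197.04063194],
       [  0.        ,   0.        ,   1.        ]]), 'T': array([[-1.39377694e-01,  9.66429059e-01, -2.15844232e-01,
         3.81666995e+02],
       [-9.90237382e-01, -1.35597865e-01,  3.22977645e-02,
         1.36866974e+01],
       [ 1.94548112e-03,  2.18238615
[... 1039 characters left out ...]
5.58423318e-01,
         5.73798898e+02],
       [ 0.00000000e+00,  0.00000000e+00,  0.00000000e+00,
         1.00000000e+00]]), 'shot': 2}
fresh_diff_center 0.91 [241. 199.] 349 [ 491. -191.   34.]
worn_diff_center 0.63 [344. 260.] 699 [722.  34.  34.]
worn_diff_center 0.56 [342. 246.] 463 [679.  34.  34.]
servo_center 0.84 [326. 199.] 260 [493.  16.  30.]
cup_center 0.44 [248. 253.] 117 [ 669. -161.   16.]
tray_green 0.69 [346. 260.] 699 [690.  43.   5.]
tray_red 0.96 [320. 207.] 504 [493.   0.   5.]
tray_blue 0.9 [244. 209.] 479 [ 492. -187.    5.]
mat 0.58 [398. 206.] 745 [491. 199.   4.]
funnel 0.65 [472. 202.] 1499 [566. 350.  60.]
wheel_center 0.59 [169. 217.] 1131 [ 539. -353.   19.]
```

Run:
```python
import cv2
a=cv2.imread("pics/top.png");cv2.imwrite("pics/topc.png",cv2.resize(a[110:310,110:510],None,fx=2,fy=2,interpolation=2))
```

```text
(no output)
```

View pics/topc.png

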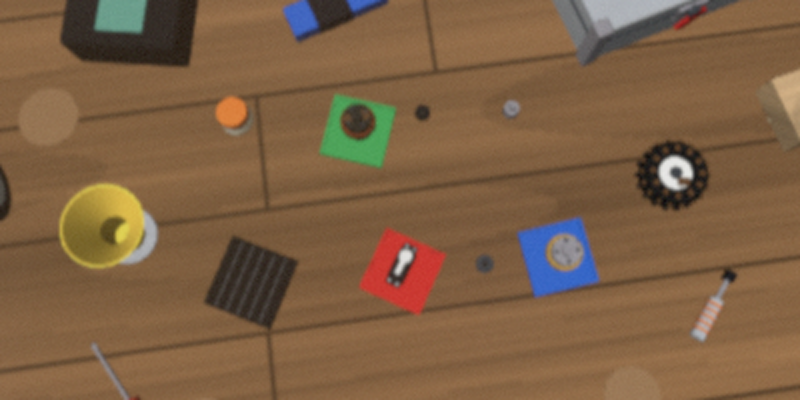

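View pics/scene.png

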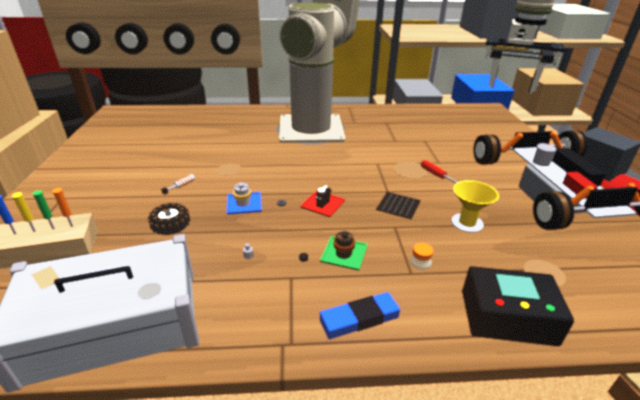

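The top crop shows the worn diff in green (357,121), the servo in red (402,265), the fresh diff in blue (565,252), the cup at (511,108), and the mat at (252,282). The funnel is at (102,225), and the wheel is well to the right at (672,174). Next I fit the flat fixtures by colour and triangulate the parts.

```bash
cat >> h.py <<'E'
def px2ray(pic,xy):
    K=np.array(pic["camera_matrix"]);T=np.array(pic["T"])
    d=np.linalg.inv(K)@[xy[0],xy[1],1]; d=T[:3,:3]@[d[0],-d[1],-d[2]]
    return T[:3,3],d/np.linalg.norm(d)
def tri(rs):
    A=sum(np.eye(3)-np.outer(d,d) for o,d in rs);b=sum((np.eye(3)-np.outer(d,d))@o for o,d in rs)
    return np.linalg.solve(A,b)
def rect(pic,mask,z):
    c=max(cv2.findContours(mask.astype(np.uint8),cv2.RETR_EXTERNAL,cv2.CHAIN_APPROX_NONE)[0],key=cv2.contourArea)
    w=np.array([world(pic,q[0],z)[:2] for q in c],np.float32)
    return cv2.minAreaRect(w)
def wristpic():
    s=arm.sense();p=arm.capture("wrist")
    w,x,y,z=s["orientation"]
    from scipy.spatial.transform import Rotation as R
    T=np.eye(4);T[:3,:3]=R.from_quat([x,y,z,w]).as_matrix();T[:3,3]=s["tool_pos"]
    p["T"]=T@np.array(p["hand_eye"]);return p,s
E
python3 - <<'E'
from h import *
P={c:arm.capture(c) for c in("top","scene")}
for c,p in P.items():
    hsv=cv2.cvtColor(p["pixels"],cv2.COLOR_RGB2HSV);H,S,V=cv2.split(hsv)
    for n,m in [("green",(H>50)&(H<80)&(S>120)),("red",((H<5)|(H>172))&(S>180)),("blue",(H>100)&(H<125)&(S>140))]:
        r=arm.outline_of(p,"tray_"+n)
        x,y=map(int,r[0]["xy"]);w=np.zeros(m.shape,bool);w[y-35:y+35,x-35:x+35]=1
        print(c,n,rect(p,m&w,6.5))
    r=arm.outline_of(p,"mat");print(c,"mat",rect(p,r[0]["pixels"],4))
for n in ["fresh_diff_center","servo_center","cup_center","funnel","wheel_center"]:
    rs=[px2ray(p,arm.outline_of(p,n)[0]["xy"]) for p in P.values()];print(n,np.round(tri(rs)))
E
```

```text
top green ((662.91845703125, 44.16880416870117), (79.0436782836914, 78.37042999267578), 69.09967041015625)
top red ((471.61883544921875, 11.37497329711914), (82.50503540039062, 82.33662414550781), 57.32770919799805)
top blue ((461.3133850097656, -187.64930725097656), (81.66998291015625, 82.30143737792969), 5.597631454467773)
top mat ((483.7582702636719, 203.33242797851562), (91.07426452636719, 92.86682891845703), 61.1886100769043)
scene green ((665.0650024414062, 41.61663055419922), (83.63316345214844, 85.81710815429688), 69.1455307006836)
scene red ((474.5253601074219, 8.685325622558594), (85.0016860961914, 86.11370849609375), 57.55024337768555)
scene blue ((466.005859375, -189.6272735595703), (82.2602310180664, 80.5483627319336), 5.18422794342041)
scene mat ((487.00494384765625, 200.0541534423828), (93.57353210449219, 99.49339294433594), 61.99622344970703)
fresh_diff_center [ 468. -186.   27.]
servo_center [478.  14.  22.]
cup_center [630.  74. 130.]
funnel [671. 158. 150.]
wheel_center [ 544. -356.   20.]
```

```bash
python3 -m inch '{"travel": [[0.02,-0.025,0],[0.046,-0.057,0],[0.07,-0.087,0],[0.095,-0.119,0],[0.12,-0.15,0],[0.146,-0.182,0],[0.17,-0.212,0],[0.195,-0.243,0]], "yaw": [0,0,0,0,0,0,0,0]}' 100 20
python3 -m inch '{"travel": [[0.025,-0.03,0],[0.05,-0.06,0],[0.075,-0.09,0],[0.1,-0.12,0],[0.125,-0.15,0],[0.15,-0.18,0],[0.18,-0.215,0],[0.2,-0.24,0]], "yaw": [0,0,0,0,0,0,0,0]}'
python3 - <<'E'
from h import *
p,s=wristpic();save(p,"w1");print(s["tool_pos"],s["orientation"],np.round(p["hand_eye"],2),p["camera_matrix"])
for n,z in [("worn_diff_center",32),("tray_green",6.5)]:
    for r in arm.outline_of(p,n): print(n,r["score"],r["xy"],world(p,r["xy"],z))
E
```

```text
time_s: 2.77
tool_pos: [438.7, 304.1, 218.9]
orientation: [0.0, 0.207, 0.978, 0.0]
ft_force: [0.5, 1.3, 0.3]
grip_width: 1.002
grip_force: 0.0
time_s: 3.43
tool_pos: [639.2, 63.4, 218.6]
orientation: [0.0, 0.207, 0.978, -0.0]
ft_force: [1.2, 0.7, 0.1]
grip_width: 1.001
grip_force: 0.0
[639.19627484  63.39105779 218.62463252] [ 2.35633448e-04  2.07132602e-01  9.78312846e-01 -6.58779892e-05] [[   0.      0.97    0.24   66.11]
 [   1.      0.     -0.      1.31]
 [  -0.      0.24   -0.97 -165.44]
 [   0.      0.      0.      1.  ]] [[326.51724643   0.         318.59438003]
 [  0.         326.51724643 199.52475494]
 [  0.           0.           1.        ]]
worn_diff_center 0.71 [313.3, 211.0] [669.38831704  45.20647187  32.        ]
tray_green 0.94 [310.6, 189.8] [650.82649271  49.59777611   6.5       ]
```

View pics/w1.png

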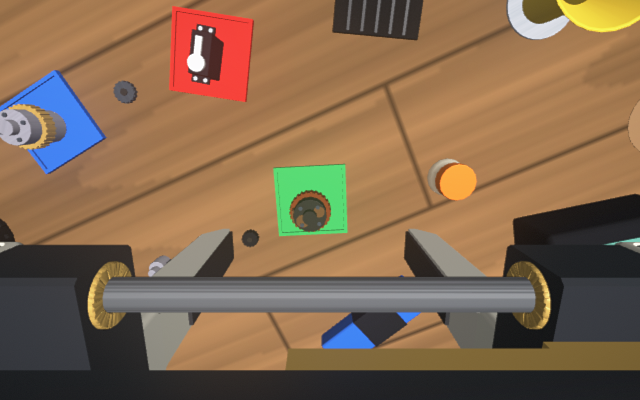

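The wrist view shows the green tray at (311,200) with the worn diff at (313,211). Red with the servo is at (212,55), and the cup is partly visible at (158,265). One picture covers several parts, so I measure all of them from it.

```bash
cat >> h.py <<'E'
def trays(p,which):
    H,S,V=cv2.split(cv2.cvtColor(p["pixels"],cv2.COLOR_RGB2HSV))
    M=dict(green=(H>50)&(H<80)&(S>100),red=((H<5)|(H>172))&(S>150),blue=(H>100)&(H<125)&(S>130))
    for n in which:
        k=(M[n]&(np.arange(400)[:,None]<272)).astype(np.uint8)
        r=rect(p,k,6.5);print(n,np.round(r[0],1),np.round(r[1],1),round(r[2],1))
E
python3 - <<'E'
from h import *
p,s=wristpic()
trays(p,["green","red","blue"])
r=arm.outline_of(p,"worn_diff_center")[0];m=r["pixels"]
ys,xs=np.nonzero(m);print(xs.min(),xs.max(),ys.min(),ys.max())
for q in [((xs.min()+xs.max())/2,(ys.min()+ys.max())/2)]: print(world(p,q,32),world(p,q,28))
for n in ["servo_center"]:
    for r in arm.outline_of(p,n):
        c=rect(p,r["pixels"],30);print(n,r["score"],r["xy"],world(p,r["xy"],30),c)
E
```

```text
green [663.   44.4] [83.8 84.4] 69.2
red [472.3  11.7] [84.9 83.8] 57.5
blue [ 462.5 -185.7] [84.4 86.9] 5.5
291 331 190 232
[667.40228064  42.4913226   32.        ] [668.40720948  41.93603868  28.        ]
servo_center 0.75 [203.2, 58.4] [478.18776455   9.13987918  30.        ] ((476.1499328613281, 11.512285232543945), (34.013790130615234, 54.64952850341797), 57.45256423950195)
servo_center 0.38 [312.3, 187.8] [644.22619263  54.53826228  30.        ] ((657.278564453125, 47.24869918823242), (78.31398010253906, 80.00968933105469), 69.0434341430664)
```

```bash
python3 -m inch '{"travel": [[0.01,-0.008,-0.02],[0.02,-0.016,-0.05],[0.029,-0.022,-0.08],[0.029,-0.022,-0.11],[0.029,-0.022,-0.125],[0.029,-0.022,-0.13],[0.029,-0.022,-0.13],[0.029,-0.022,-0.13]], "yaw": [0,0,0,0,0,0,0,0]}'
python3 - <<'E'
from h import *
p,s=wristpic();save(p,"w2");print(s["tool_pos"])
for r in arm.outline_of(p,"worn_diff_center"): print(r["score"],r["xy"],world(p,r["xy"],32))
E
```

```text
time_s: 4.4
tool_pos: [667.5, 44.5, 90.6]
orientation: [0.001, 0.206, 0.978, 0.0]
ft_force: [0.8, 0.2, 0.2]
grip_width: 1.001
grip_force: 0.0
[667.54840579  44.48616295  90.59383908]
0.83 [314.8, 215.6] [668.6052522   42.70724436  32.        ]
```

View pics/w2.png

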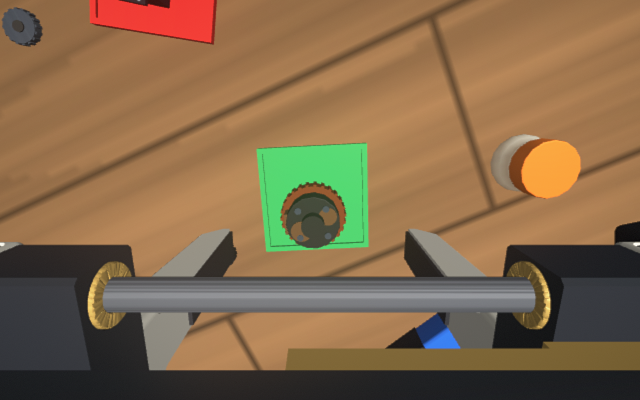

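Worn diff at (314,216), between the fingers as estimated. I descend and grip.

```bash
python3 -m inch '{"travel": [[0.001,-0.001,-0.02],[0.001,-0.001,-0.04],[0.001,-0.001,-0.06],[0.001,-0.001,-0.07],[0.001,-0.001,-0.076],[0.001,-0.001,-0.077],[0.001,-0.001,-0.077],[0.001,-0.001,-0.077]], "yaw": [0,0,0,0,0,0,0,0]}'
python3 -m inch '{"travel": [[0,0,0],[0,0,0],[0,0,0],[0,0,0],[0,0,0],[0,0,0],[0,0,0],[0,0,0]], "yaw": [0,0,0,0,0,0,0,0]}' 30 20
```

```text
time_s: 5.17
tool_pos: [669.1, 42.6, 13.4]
orientation: [0.001, 0.207, 0.978, 0.0]
ft_force: [-0.7, 0.5, 0.7]
grip_width: 1.002
grip_force: 0.0
time_s: 5.83
tool_pos: [667.8, 42.5, 11.6]
orientation: [-0.0, 0.207, 0.978, -0.0]
ft_force: [0.1, -1.8, 0.7]
grip_width: 0.479
grip_force: 0.5
```

```bash
python3 -m inch '{"travel": [[0,0,0],[0,0,0],[0,0,0.01],[0,0,0.03],[0,0,0.06],[-0.005,0.005,0.085],[-0.02,0.018,0.1],[-0.04,0.035,0.1]], "yaw": [0,0,0,0,0,0,0,0]}' 30 20
python3 -m inch '{"travel": [[-0.024,0.021,0],[-0.048,0.042,0],[-0.072,0.063,0],[-0.096,0.084,0],[-0.12,0.105,0],[-0.135,0.118,0],[-0.143,0.125,0],[-0.144,0.125,0]], "yaw": [0,0,0,0,0,0,0,0]}'
python3 - <<'E'
from h import *
p,s=wristpic();save(p,"w3");print(s["tool_pos"])
for r in arm.outline_of(p,"mat"): print(r["score"],r["xy"],rect(p,r["pixels"],4))
E
```

```text
time_s: 6.5
tool_pos: [631.6, 77.1, 117.9]
orientation: [0.004, 0.208, 0.978, 0.001]
ft_force: [0.6, 0.1, -0.7]
grip_width: 0.468
grip_force: 20.0
time_s: 7.17
tool_pos: [482.8, 204.0, 112.2]
orientation: [0.0, 0.206, 0.979, 0.0]
ft_force: [0.4, -0.7, -0.3]
grip_width: 0.467
grip_force: 20.0
[482.81777691 203.97857114 112.20730798]
0.71 [316.7, 182.0] ((478.0780029296875, 207.12234497070312), (92.61852264404297, 77.15219116210938), 61.0671501159668)
```

View pics/w3.png

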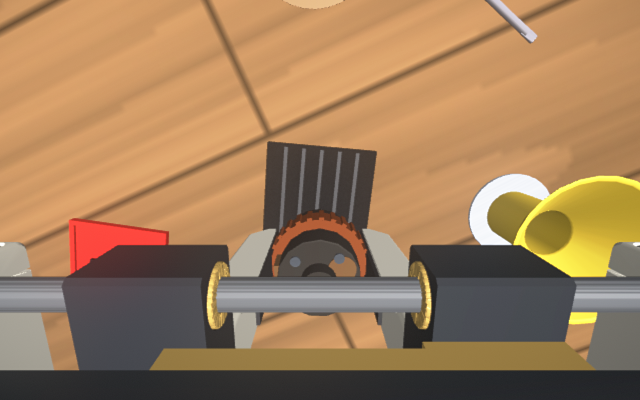

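Diff held at (318,260) over the mat at (320,190 and below), funnel to the right. I lower and release.

```bash
python3 -m inch '{"travel": [[0,0,-0.02],[0,0,-0.045],[0,0,-0.07],[0,0,-0.088],[0,0,-0.096],[0,0,-0.099],[0,0,-0.0995],[0,0,-0.0995]], "yaw": [0,0,0,0,0,0,0,0]}'
python3 -m inch '{"travel": [[0,0,0],[0,0,0],[0,0,0],[0,0,0],[0,0,0],[0,0,0],[0,0,0],[0,0,0]], "yaw": [0,0,0,0,0,0,0,0]}' 85
python3 -m inch '{"travel": [[0,0,0.02],[0,0,0.045],[0,0,0.07],[0,0,0.1],[0,0,0.13],[0,0,0.15],[0,0,0.15],[0,0,0.15]], "yaw": [0,0,0,0,0,0,0,0]}' 100
python3 - <<'E'
from h import *
p,s=wristpic()
r=arm.outline_of(p,"mat")[0];print(rect(p,r["pixels"],4))
for r in arm.outline_of(p,"worn_diff_center"): print(r["score"],r["xy"],world(p,r["xy"],32))
p=arm.capture("scene")
for r in arm.outline_of(p,"worn_diff_center"): print(r["score"],r["xy"],world(p,r["xy"],32))
E
```

```text
time_s: 7.93
tool_pos: [485.2, 202.3, 12.9]
orientation: [0.001, 0.207, 0.978, 0.0]
ft_force: [0.5, -0.1, -1.1]
grip_width: 0.468
grip_force: 20.0
time_s: 8.6
tool_pos: [483.9, 202.7, 12.2]
orientation: [0.0, 0.207, 0.978, -0.0]
ft_force: [0.5, 0.0, -0.7]
grip_width: 0.852
grip_force: 0.0
time_s: 9.27
tool_pos: [484.9, 203.0, 163.7]
orientation: [0.001, 0.207, 0.978, 0.001]
ft_force: [-0.2, -0.5, -0.7]
grip_width: 0.999
grip_force: 0.0
((484.367431640625, 203.40426635742188), (92.91764068603516, 93.02548217773438), 61.98958206176758)
0.86 [318.6, 191.7] [486.36123242 204.35466308  32.        ]
0.86 [398.0, 195.6] [488.43972472 196.07948298  32.        ]
0.6 [396.0, 206.9] [537.50095539 180.12734916  32.        ]
```

```bash
python3 -m inch '{"travel": [[0,-0.03,0],[-0.002,-0.07,0],[-0.004,-0.11,0],[-0.006,-0.15,0],[-0.008,-0.19,0],[-0.01,-0.23,0],[-0.012,-0.27,0],[-0.014,-0.31,0]], "yaw": [0,0,0,0,0,0,0,0]}'
python3 -m inch '{"travel": [[0,-0.03,-0.01],[-0.002,-0.06,-0.03],[-0.003,-0.075,-0.05],[-0.003,-0.079,-0.06],[-0.003,-0.079,-0.065],[-0.003,-0.079,-0.065],[-0.003,-0.079,-0.065],[-0.003,-0.079,-0.065]], "yaw": [0,0,0,0,0,0,0,0]}'
python3 - <<'E'
from h import *
p,s=wristpic();save(p,"w4");print(s["tool_pos"])
trays(p,["blue"])
for r in arm.outline_of(p,"fresh_diff_center"): print(r["score"],r["xy"],world(p,r["xy"],32))
E
```

```text
time_s: 10.18
tool_pos: [468.8, -109.0, 161.2]
orientation: [-0.001, 0.207, 0.978, 0.0]
ft_force: [0.7, 0.6, 0.8]
grip_width: 0.998
grip_force: 0.0
time_s: 10.85
tool_pos: [467.8, -185.5, 98.2]
orientation: [0.001, 0.206, 0.979, -0.0]
ft_force: [-0.2, 0.2, 0.4]
grip_width: 1.002
grip_force: 0.0
[ 467.75876656 -185.51547536   98.19250966]
blue [ 461.5 -188.2] [83.6 83.4] 5.5
0.97 [303.8, 208.9] [ 462.87591975 -193.65313701   32.        ]
```

View pics/w4.png

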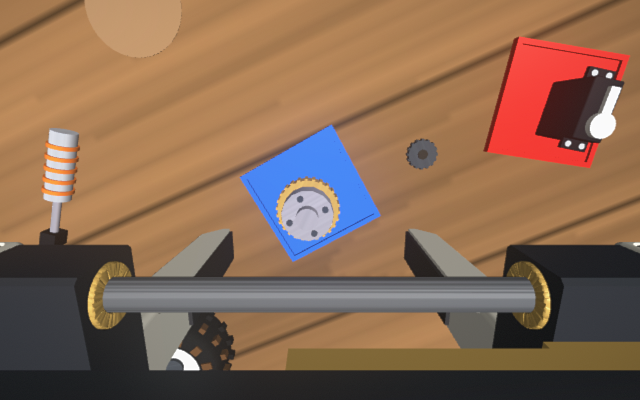

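Fresh diff at (308,210) in the blue tray, slightly left of the tool axis. The wheel at (200,350) is clear of the finger paths.

```bash
python3 -m inch '{"travel": [[-0.001,-0.003,-0.02],[-0.003,-0.006,-0.04],[-0.003,-0.006,-0.06],[-0.003,-0.006,-0.075],[-0.003,-0.006,-0.083],[-0.003,-0.006,-0.085],[-0.003,-0.006,-0.085],[-0.003,-0.006,-0.085]], "yaw": [0,0,0,0,0,0,0,0]}'
python3 -m inch '{"travel": [[0,0,0],[0,0,0],[0,0,0],[0,0,0],[0,0,0],[0,0,0],[0,0,0],[0,0,0]], "yaw": [0,0,0,0,0,0,0,0]}' 30 20
python3 -m inch '{"travel": [[0,0,0],[0,0,0],[0,0,0.01],[0,0,0.03],[0,0,0.06],[0.005,0.007,0.085],[0.02,0.025,0.1],[0.04,0.05,0.1]], "yaw": [0,0,0,0,0,0,0,0]}' 30 20
```

```text
time_s: 11.62
tool_pos: [464.8, -192.6, 13.3]
orientation: [0.001, 0.207, 0.978, -0.0]
ft_force: [-0.9, -0.5, -0.2]
grip_width: 1.0
grip_force: 0.0
time_s: 12.28
tool_pos: [463.8, -192.3, 12.1]
orientation: [-0.0, 0.207, 0.978, 0.0]
ft_force: [0.4, 0.0, 0.4]
grip_width: 0.477
grip_force: 0.0
time_s: 12.95
tool_pos: [506.4, -144.2, 117.7]
orientation: [0.004, 0.208, 0.978, -0.001]
ft_force: [1.0, -0.3, -0.1]
grip_width: 0.464
grip_force: 20.0
```

```bash
python3 -m inch '{"travel": [[0.023,0.027,0],[0.047,0.055,0],[0.071,0.083,0],[0.095,0.111,0],[0.119,0.139,0],[0.142,0.166,0],[0.156,0.182,0],[0.159,0.186,0]], "yaw": [0,0,0,0,0,0,0,0]}'
python3 -m inch '{"travel": [[0,0,0],[0,0,-0.01],[0,0,-0.02],[0,0,-0.03],[0,0,-0.03],[0,0,-0.03],[0,0,-0.03],[0,0,-0.03]], "yaw": [0,0,0,0,0,0,0,0]}'
python3 - <<'E'
from h import *
p,s=wristpic();save(p,"w5");print(s["tool_pos"])
trays(p,["green"])
for r in arm.outline_of(p,"fresh_diff_center"): print(r["score"],r["xy"],world(p,r["xy"],s["tool_pos"][2]+19))
E
```

```text
time_s: 13.62
tool_pos: [664.5, 47.0, 112.6]
orientation: [0.0, 0.205, 0.979, 0.001]
ft_force: [0.7, -0.2, -0.2]
grip_width: 0.468
grip_force: 20.0
time_s: 14.28
tool_pos: [663.2, 43.3, 82.7]
orientation: [0.0, 0.207, 0.978, 0.0]
ft_force: [0.1, -0.4, -1.2]
grip_width: 0.464
grip_force: 20.0
[663.17299044  43.3171973   82.73816928]
green [653.1  47.9] [83.8 63.9] 68.4
0.71 [68.3, 322.6] [644.06205533 -86.23243258 101.73816928]
0.61 [316.9, 248.5] [658.47292607  46.05081108 101.73816928]
```

View pics/w5.png

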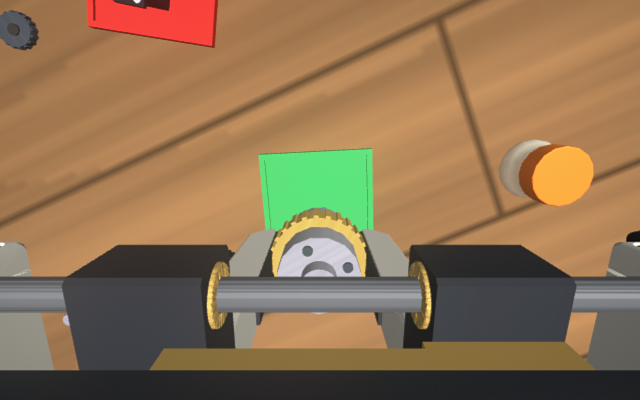

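Diff held upright at (320,250) over the green tray; centred (part of tray hidden by the diff). I lower, release, go up.

```bash
python3 -m inch '{"travel": [[0,0,-0.02],[0,0,-0.04],[0,0,-0.055],[0,0,-0.065],[0,0,-0.0685],[0,0,-0.0695],[0,0,-0.0695],[0,0,-0.0695]], "yaw": [0,0,0,0,0,0,0,0]}'
python3 -m inch '{"travel": [[0,0,0],[0,0,0],[0,0,0],[0,0,0],[0,0,0],[0,0,0],[0,0,0],[0,0,0]], "yaw": [0,0,0,0,0,0,0,0]}' 85
python3 -m inch '{"travel": [[0,0,0.02],[0,0,0.045],[0,0,0.07],[0,0,0.1],[0,0,0.13],[0,0,0.15],[0,0,0.15],[0,0,0.15]], "yaw": [0,0,0,0,0,0,0,0]}' 100
python3 - <<'E'
from h import *
p,s=wristpic();save(p,"w6");print(s["tool_pos"])
trays(p,["green","red"])
for r in arm.outline_of(p,"fresh_diff_center"): print(r["score"],r["xy"],world(p,r["xy"],32))
for n in ["servo_center"]:
    for r in arm.outline_of(p,n):
        c=rect(p,r["pixels"],34);print(n,r["score"],r["xy"],world(p,r["xy"],34),c)
E
```

```text
time_s: 15.05
tool_pos: [663.4, 43.7, 13.3]
orientation: [0.001, 0.207, 0.978, 0.0]
ft_force: [0.6, -0.4, -0.7]
grip_width: 0.468
grip_force: 20.0
time_s: 15.72
tool_pos: [662.9, 43.6, 12.6]
orientation: [-0.0, 0.207, 0.978, -0.0]
ft_force: [0.1, -0.1, -0.1]
grip_width: 0.846
grip_force: 0.0
time_s: 16.38
tool_pos: [664.1, 43.6, 164.7]
orientation: [0.002, 0.207, 0.978, 0.0]
ft_force: [-0.4, -0.0, -0.7]
grip_width: 1.001
grip_force: 0.0
[664.12204833  43.61874781 164.69550168]
green [663.1  44.3] [83.8 84.2] 69.1
red [485.6   3.2] [85.1 53.2] 57.7
0.58 [316.1, 189.0] [662.51041206  43.65439477  32.        ]
```

```bash
python3 -m inch '{"travel": [[-0.03,-0.005,0],[-0.06,-0.011,0],[-0.09,-0.016,0],[-0.12,-0.021,0],[-0.15,-0.027,-0.01],[-0.175,-0.031,-0.03],[-0.186,-0.033,-0.045],[-0.186,-0.033,-0.05]], "yaw": [-0.05,-0.1,-0.15,-0.2,-0.25,-0.3,-0.3,-0.3]}'
python3 - <<'E'
from h import *
p,s=wristpic();save(p,"w7");print(s["tool_pos"],s["orientation"])
trays(p,["red"])
for n in ["servo_center"]:
    for r in arm.outline_of(p,n):
        c=rect(p,r["pixels"],34);print(n,r["score"],r["xy"],world(p,r["xy"],34),c)
E
```

```text
time_s: 17.2
tool_pos: [472.1, 10.6, 108.3]
orientation: [-0.004, 0.28, 0.96, -0.001]
ft_force: [-0.9, -0.5, -0.3]
grip_width: 0.999
grip_force: 0.0
[472.08833032  10.63753668 108.25998969] [-3.59278389e-03  2.79843636e-01  9.60038539e-01 -7.97040532e-04]
red [471.2  11.3] [83.8 83.1] 57.6
servo_center 0.93 [316.7, 212.4] [474.56309945   8.84528839  34.        ] ((476.3177795410156, 11.101016998291016), (20.657121658325195, 54.504730224609375), 54.899940490722656)
```

View pics/w7.png

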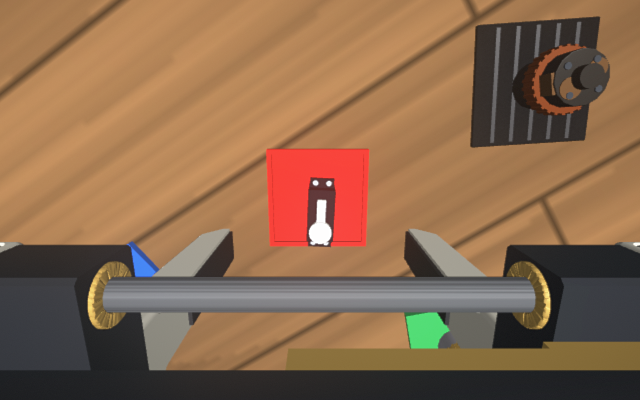

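Servo at (320,212) lined up with the fingers, its long axis across the closing direction. I descend, grip and lift.

```bash
python3 -m inch '{"travel": [[0,0,-0.02],[0,0,-0.045],[0,0,-0.07],[0,0,-0.09],[0,0,-0.099],[0,0,-0.101],[0,0,-0.101],[0,0,-0.101]], "yaw": [0,0,0,0,0,0,0,0]}' 70
python3 -m inch '{"travel": [[0,0,0],[0,0,0],[0,0,0],[0,0,0],[0,0,0],[0,0,0],[0,0,0],[0,0,0]], "yaw": [0,0,0,0,0,0,0,0]}' 5 20
python3 -m inch '{"travel": [[0,0,0],[0,0,0],[0,0,0],[0,0,0.01],[0,0,0.03],[0,0,0.06],[0,-0.005,0.085],[0,-0.025,0.1]], "yaw": [0,0,0,0,0,0,0,0]}' 5 20
```

```text
time_s: 17.97
tool_pos: [478.4, 10.6, 13.0]
orientation: [0.001, 0.28, 0.96, 0.0]
ft_force: [0.3, -0.3, -0.2]
grip_width: 0.7
grip_force: 0.0
time_s: 18.63
tool_pos: [476.8, 10.6, 11.7]
orientation: [-0.0, 0.28, 0.96, -0.0]
ft_force: [0.3, -0.6, 0.9]
grip_width: 0.217
grip_force: 19.9
time_s: 19.3
tool_pos: [478.2, -12.9, 115.3]
orientation: [0.002, 0.279, 0.96, 0.001]
ft_force: [0.8, -0.1, -0.7]
grip_width: 0.214
grip_force: 19.9
```

```bash
python3 -m inch '{"travel": [[-0.002,-0.03,0],[-0.005,-0.065,0],[-0.008,-0.1,0],[-0.011,-0.135,0],[-0.013,-0.16,0],[-0.014,-0.171,-0.005],[-0.014,-0.174,-0.015],[-0.014,-0.174,-0.02]], "yaw": [0,0,0,0,0,0,0,0]}'
python3 -m inch '{"travel": [[0,0,-0.01],[0,0,-0.03],[0,0,-0.05],[0,0,-0.065],[0,0,-0.074],[0,0,-0.0785],[0,0,-0.0795],[0,0,-0.0795]], "yaw": [0,0,0,0,0,0,0,0]}'
python3 -m inch '{"travel": [[0,0,0],[0,0,0],[0,0,0],[0,0,0],[0,0,0],[0,0,0],[0,0,0],[0,0,0]], "yaw": [0,0,0,0,0,0,0,0]}' 60
python3 -m inch '{"travel": [[0,0,0.02],[0,0,0.045],[0,0,0.07],[0,0,0.1],[0,0,0.13],[0,0,0.15],[0,0,0.15],[0,0,0.15]], "yaw": [0,0,0,0,0,0,0,0]}' 100
python3 - <<'E'
from h import *
p,s=wristpic();save(p,"w8");print(s["tool_pos"],s["orientation"])
trays(p,["blue"])
for n in ["servo_center"]:
    for r in arm.outline_of(p,n):
        c=rect(p,r["pixels"],34);print(n,r["score"],r["xy"],world(p,r["xy"],34),c)
E
```

```text
time_s: 19.97
tool_pos: [462.3, -188.1, 90.3]
orientation: [-0.001, 0.28, 0.96, 0.0]
ft_force: [-0.1, 0.2, -1.2]
grip_width: 0.217
grip_force: 19.9
time_s: 20.63
tool_pos: [463.1, -187.5, 12.1]
orientation: [-0.0, 0.279, 0.96, 0.0]
ft_force: [0.4, 0.7, -0.3]
grip_width: 0.213
grip_force: 20.0
time_s: 21.3
tool_pos: [462.9, -188.4, 12.1]
orientation: [-0.0, 0.28, 0.96, -0.0]
ft_force: [-0.6, -0.2, -0.0]
grip_width: 0.6
grip_force: 0.0
time_s: 21.97
tool_pos: [463.9, -188.9, 163.6]
orientation: [0.002, 0.28, 0.96, -0.0]
ft_force: [-0.1, 0.0, -0.1]
grip_width: 0.995
grip_force: 0.0
[ 463.86938014 -188.90739877  163.6232974 ] [ 1.61469590e-03  2.79624209e-01  9.60108102e-01 -3.56759283e-04]
blue [ 461.7 -188.1] [83.4 83.3] 5.5
servo_center 0.93 [318.2, 190.2] [ 463.45196451 -187.18187107   34.        ] ((462.6766662597656, -185.67803955078125), (20.092201232910156, 54.88981628417969), 58.02267837524414)
```

View pics/w8.png

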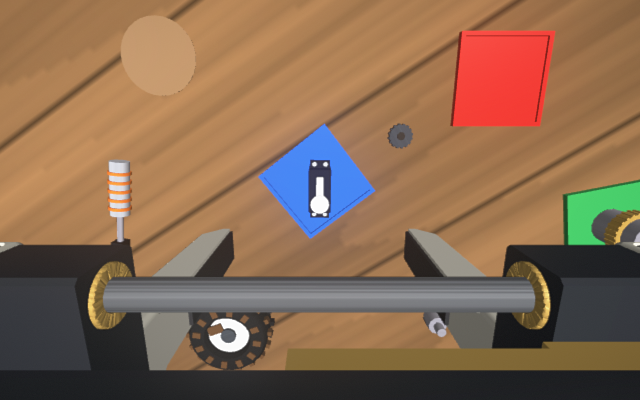

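Servo stands centred in blue at (319,188). Next is the worn diff, back at the mat.

```bash
python3 -m inch '{"travel": [[0.002,0.03,0],[0.004,0.07,0],[0.006,0.11,0],[0.008,0.15,0],[0.01,0.19,0],[0.012,0.23,0],[0.014,0.27,0],[0.017,0.31,0]], "yaw": [0,0,0,0,0,0,0,0]}'
python3 -m inch '{"travel": [[0.002,0.03,-0.01],[0.004,0.06,-0.03],[0.005,0.077,-0.05],[0.005,0.081,-0.07],[0.005,0.081,-0.09],[0.005,0.081,-0.1],[0.005,0.081,-0.1],[0.005,0.081,-0.1]], "yaw": [0,0,0,0,0,0,0,0]}'
python3 - <<'E'
from h import *
p,s=wristpic();print(s["tool_pos"])
for r in arm.outline_of(p,"worn_diff_center"): print(r["score"],r["xy"],world(p,r["xy"],32))
E
```

```text
time_s: 22.73
tool_pos: [478.3, 123.4, 160.1]
orientation: [-0.001, 0.28, 0.96, -0.001]
ft_force: [1.7, -0.4, 0.1]
grip_width: 1.002
grip_force: 0.0
time_s: 23.4
tool_pos: [483.8, 202.0, 61.0]
orientation: [-0.001, 0.28, 0.96, -0.001]
ft_force: [-0.6, -0.7, 1.0]
grip_width: 1.0
grip_force: 0.0
[483.80593919 202.03207007  61.00863932]
0.91 [323.1, 226.8] [485.8226714  205.78630841  32.        ]
```

Good agreement. I grip, lift and carry toward red (472,11.5).

```bash
python3 -m inch '{"travel": [[0,0.001,-0.015],[0,0.001,-0.03],[0,0.001,-0.042],[0,0.001,-0.048],[0,0.001,-0.0495],[0,0.001,-0.0495],[0,0.001,-0.0495],[0,0.001,-0.0495]], "yaw": [0,0,0,0,0,0,0,0]}'
python3 -m inch '{"travel": [[0,0,0],[0,0,0],[0,0,0],[0,0,0],[0,0,0],[0,0,0],[0,0,0],[0,0,0]], "yaw": [0,0,0,0,0,0,0,0]}' 30 20
python3 -m inch '{"travel": [[0,0,0],[0,0,0],[0,0,0.01],[0,0,0.03],[0,0,0.06],[0,-0.005,0.085],[-0.001,-0.02,0.1],[-0.003,-0.05,0.1]], "yaw": [0,0,0,0,0,0,0,0]}' 30 20
python3 -m inch '{"travel": [[-0.001,-0.03,0],[-0.003,-0.06,0],[-0.005,-0.09,0],[-0.007,-0.12,0],[-0.009,-0.135,0],[-0.01,-0.142,-0.01],[-0.01,-0.143,-0.02],[-0.01,-0.143,-0.03]], "yaw": [0,0,0,0,0,0,0,0]}'
python3 - <<'E'
from h import *
p,s=wristpic();print(s["tool_pos"]);trays(p,["red"])
E
```

```text
time_s: 24.17
tool_pos: [485.6, 203.9, 13.6]
orientation: [0.001, 0.28, 0.96, 0.0]
ft_force: [-0.0, 0.4, -0.5]
grip_width: 0.999
grip_force: 0.0
time_s: 24.83
tool_pos: [484.8, 203.6, 12.6]
orientation: [-0.0, 0.28, 0.96, -0.0]
ft_force: [-0.2, -0.0, 0.6]
grip_width: 0.476
grip_force: 0.5
time_s: 25.5
tool_pos: [484.9, 155.8, 118.2]
orientation: [0.003, 0.278, 0.96, 0.002]
ft_force: [0.7, -0.3, -0.6]
grip_width: 0.468
grip_force: 20.0
time_s: 26.17
tool_pos: [471.8, 10.9, 81.7]
orientation: [-0.0, 0.28, 0.96, 0.0]
ft_force: [1.0, -0.8, -1.5]
grip_width: 0.466
grip_force: 20.0
[471.75829234  10.90147731  81.66656121]
red [463.3  16.4] [83.7 64.4] 57.5
```

```bash
python3 -m inch '{"travel": [[0,0,-0.02],[0,0,-0.04],[0,0,-0.055],[0,0,-0.065],[0,0,-0.0685],[0,0,-0.0695],[0,0,-0.0695],[0,0,-0.0695]], "yaw": [0,0,0,0,0,0,0,0]}'
python3 -m inch '{"travel": [[0,0,0],[0,0,0],[0,0,0],[0,0,0],[0,0,0],[0,0,0],[0,0,0],[0,0,0]], "yaw": [0,0,0,0,0,0,0,0]}' 85
python3 -m inch '{"travel": [[0,0,0.02],[0,0,0.045],[0,0,0.07],[0,0,0.1],[0,0,0.13],[0,0,0.15],[0,0,0.15],[0,0,0.15]], "yaw": [0,0,0,0,0,0,0,0]}' 100
python3 - <<'E'
from h import *
p,s=wristpic();print(s["tool_pos"]);trays(p,["red"])
for r in arm.outline_of(p,"worn_diff_center"): print(r["score"],r["xy"],world(p,r["xy"],32))
E
python3 -m inch '{"travel": [[0.02,-0.02,0],[0.045,-0.042,0],[0.07,-0.065,0],[0.095,-0.088,0],[0.12,-0.11,0],[0.145,-0.135,0],[0.165,-0.155,-0.01],[0.175,-0.165,-0.02]], "yaw": [0,0,0,0,0,0,0,0]}'
python3 - <<'E'
from h import *
p,s=wristpic();save(p,"w9");print(s["tool_pos"])
for r in arm.outline_of(p,"cup_center"): print(r["score"],r["xy"],world(p,r["xy"],20))
E
```

```text
time_s: 26.88
tool_pos: [472.2, 11.1, 13.4]
orientation: [0.0, 0.279, 0.96, 0.0]
ft_force: [-0.0, 0.9, -1.0]
grip_width: 0.469
grip_force: 20.0
time_s: 27.55
tool_pos: [471.9, 10.6, 13.2]
orientation: [0.0, 0.28, 0.96, 0.0]
ft_force: [-0.1, -0.4, 0.4]
grip_width: 0.851
grip_force: 0.0
time_s: 28.22
tool_pos: [473.0, 10.5, 164.6]
orientation: [0.002, 0.28, 0.96, 0.0]
ft_force: [0.2, -0.1, -1.5]
grip_width: 0.997
grip_force: 0.0
[472.99734082  10.54003813 164.57045814]
red [471.5  11.2] [83.8 83.2] 57.5
0.9 [322.6, 188.9] [474.33975095  16.21412621  32.        ]
time_s: 28.98
tool_pos: [647.9, -156.9, 140.8]
orientation: [-0.001, 0.28, 0.96, -0.0]
ft_force: [0.8, -0.3, -0.5]
grip_width: 0.996
grip_force: 0.0
[ 647.86464183 -156.90087321  140.77495229]
0.71 [325.0, 209.7] [ 663.93189661 -158.50233518   20.        ]
0.69 [75.5, 207.6] [ 540.23644347 -348.59800232   20.        ]
```

View pics/w9.png

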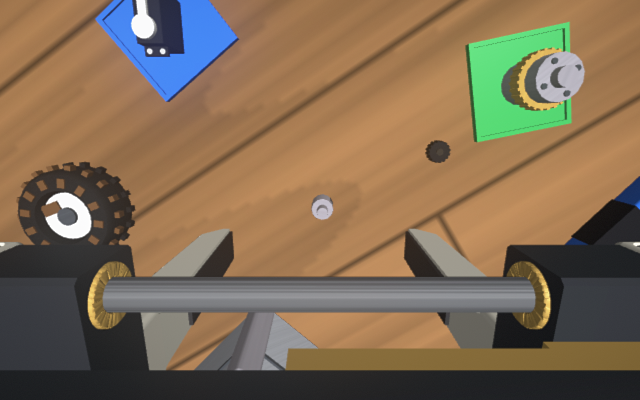

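Cup at (322,208), wheel at (75,215) well clear. I approach to mid-height and look again.

```bash
python3 -m inch '{"travel": [[0.005,-0.002,-0.01],[0.01,-0.004,-0.03],[0.016,-0.005,-0.05],[0.016,-0.005,-0.065],[0.016,-0.005,-0.078],[0.016,-0.005,-0.08],[0.016,-0.005,-0.08],[0.016,-0.005,-0.08]], "yaw": [0,0,0,0,0,0,0,0]}' 60
python3 - <<'E'
from h import *
p,s=wristpic();save(p,"w10");print(s["tool_pos"])
for r in arm.outline_of(p,"cup_center"): print(r["score"],r["xy"],world(p,r["xy"],20),np.ptp(np.nonzero(r["pixels"]),axis=1))
E
```

```text
time_s: 29.75
tool_pos: [663.1, -159.2, 64.0]
orientation: [0.0, 0.28, 0.96, -0.0]
ft_force: [0.7, 0.2, 0.6]
grip_width: 0.601
grip_force: 0.0
[ 663.06142211 -159.18900617   63.9766755 ]
0.92 [318.2, 219.5] [ 663.47599109 -157.97698832   20.        ] [33 29]
```

View pics/w10.png

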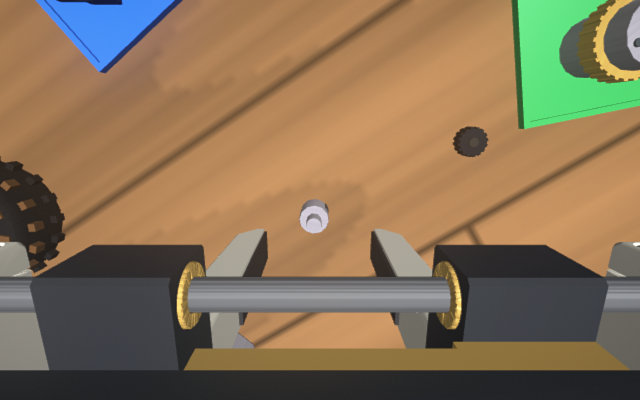

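Cup centred at (314,216) between the fingers.

```bash
python3 -m inch '{"travel": [[0,0,-0.015],[0,0,-0.03],[0,0,-0.045],[0,0,-0.054],[0,0,-0.059],[0,0,-0.06],[0,0,-0.06],[0,0,-0.06]], "yaw": [0,0,0,0,0,0,0,0]}'
python3 -m inch '{"travel": [[0,0,0],[0,0,0],[0,0,0],[0,0,0],[0,0,0],[0,0,0],[0,0,0],[0,0,0]], "yaw": [0,0,0,0,0,0,0,0]}' 5 15
python3 -m inch '{"travel": [[0,0,0],[0,0,0],[0,0,0.01],[0,0,0.03],[0,0,0.06],[0,0,0.1],[0,0,0.135],[0,0,0.17]], "yaw": [0,0,0,0,0,0,0,0]}' 5 15
python3 - <<'E'
from h import *
rs=[];P=[arm.capture(c) for c in("top","scene")]
for p in P:
    H,S,V=cv2.split(cv2.cvtColor(p["pixels"],cv2.COLOR_RGB2HSV))
    o=arm.outline_of(p,"funnel")[0]
    m=((H>22)&(H<34)&(S>140)).astype(np.uint8)
    n,l,st,c=cv2.connectedComponentsWithStats(m);k=1+st[1:,4].argmax();print(st[k],o["score"],o["xy"])
    # rim top: fit in world plane z=90
    ct=max(cv2.findContours((l==k).astype(np.uint8),0,1)[0],key=cv2.contourArea)
    w=np.array([world(p,q[0],90)[:2] for q in ct],np.float32);print(cv2.minEnclosingCircle(w),cv2.fitEllipse(w))
E
```

```text
time_s: 30.52
tool_pos: [663.0, -159.4, 3.1]
orientation: [0.0, 0.28, 0.96, -0.0]
ft_force: [-0.1, -0.5, 0.2]
grip_width: 0.602
grip_force: 0.0
time_s: 31.18
tool_pos: [662.9, -159.4, 3.3]
orientation: [0.0, 0.28, 0.96, -0.0]
ft_force: [-0.6, -1.1, 1.0]
grip_width: 0.215
grip_force: 15.0
time_s: 31.85
tool_pos: [662.8, -159.2, 175.8]
orientation: [0.0, 0.28, 0.96, 0.0]
ft_force: [1.4, 0.2, -0.4]
grip_width: 0.211
grip_force: 15.0
[ 140  202   42   42 1104] 0.8 [164.2, 225.3]
((565.7813720703125, 353.49530029296875), 50.18181610107422) ((565.92919921875, 354.5907897949219), (95.69813537597656, 97.75337982177734), 65.21729278564453)
[ 453  180   46   46 1080] 0.56 [475.0, 203.0]
((601.091796875, 324.137939453125), 95.36927795410156) ((589.6874389648438, 338.45703125), (89.24996948242188, 184.84329223632812), 62.954742431640625)
```

```bash
python3 -m inch '{"travel": [[-0.005,0.025,0],[-0.011,0.06,0],[-0.018,0.095,0],[-0.025,0.13,0],[-0.031,0.165,0],[-0.038,0.2,0],[-0.045,0.235,0],[-0.051,0.27,0]], "yaw": [0,0,0,0,0,0,0,0]}'
python3 -m inch '{"travel": [[-0.006,0.033,0],[-0.012,0.065,0],[-0.019,0.1,0],[-0.025,0.13,0],[-0.031,0.165,0],[-0.035,0.185,0],[-0.035,0.19,0],[-0.035,0.19,0]], "yaw": [0,0,0,0,0,0,0,0]}'
python3 - <<'E'
from h import *
p,s=wristpic();save(p,"w11");print(s["tool_pos"])
q=arm.capture("scene")
cv2.imwrite("pics/chk.png",cv2.resize(cv2.cvtColor(q["pixels"],cv2.COLOR_RGB2BGR)[150:300,180:480],None,fx=2.5,fy=2.5,interpolation=2))
H,S,V=cv2.split(cv2.cvtColor(p["pixels"],cv2.COLOR_RGB2HSV))
m=((H>22)&(H<34)&(S>140)&(np.arange(400)[:,None]<260)).astype(np.uint8)
ct=max(cv2.findContours(m,0,1)[0],key=cv2.contourArea)
w=np.array([world(p,c[0],90)[:2] for c in ct],np.float32)
print(cv2.minEnclosingCircle(w),w.min(0),w.max(0))
E
```

```text
time_s: 32.72
tool_pos: [609.9, 112.2, 170.9]
orientation: [-0.002, 0.28, 0.96, -0.001]
ft_force: [-0.6, 0.4, 0.2]
grip_width: 0.209
grip_force: 15.0
time_s: 33.38
tool_pos: [575.3, 301.8, 171.0]
orientation: [-0.001, 0.278, 0.96, -0.001]
ft_force: [0.1, -0.4, -1.1]
grip_width: 0.209
grip_force: 15.0
[575.33307074 301.78479463 171.03621616]
((565.4712524414062, 353.2934265136719), 49.48442077636719) [516.3781  303.84634] [614.83746 402.50012]
```

View pics/w11.png

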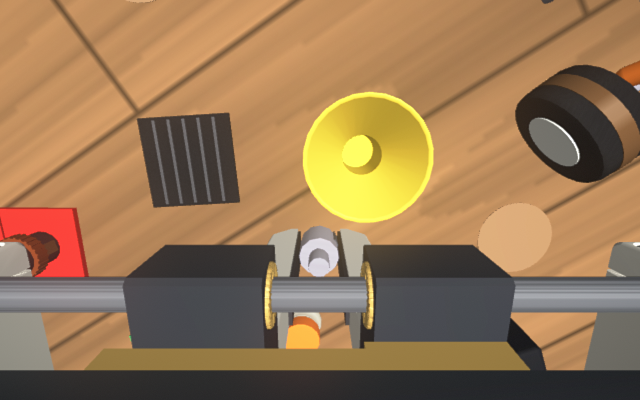

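View pics/chk.png

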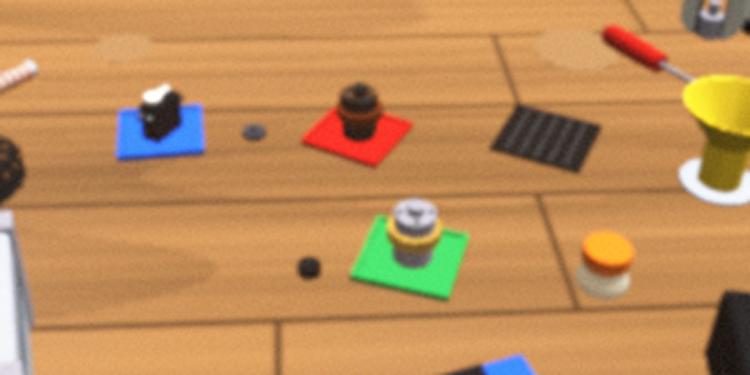

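All three stand in their own trays: servo in blue (160,125), worn in red (360,110), fresh in green (413,240). The wrist view puts the funnel well at (358,150), matching (565.5,353.4) mm. I move over it, lower just inside the mouth and release with a small opening.

```bash
python3 -m inch '{"travel": [[-0.006,0.025,0],[-0.011,0.05,0],[-0.0115,0.052,0],[-0.0115,0.052,-0.02],[-0.0115,0.052,-0.045],[-0.0115,0.052,-0.07],[-0.0115,0.052,-0.083],[-0.0115,0.052,-0.087]], "yaw": [0,0,0,0,0,0,0,0]}'
python3 -m inch '{"travel": [[0,0,0],[0,0,0],[0,0,0],[0,0,0],[0,0,0],[0,0,0],[0,0,0],[0,0,0]], "yaw": [0,0,0,0,0,0,0,0]}'
python3 -m inch '{"travel": [[0,0,0],[0,0,0],[0,0,0],[0,0,0],[0,0,0],[0,0,0],[0,0,0],[0,0,0]], "yaw": [0,0,0,0,0,0,0,0]}' 33
python3 -m inch '{"travel": [[0,0,0.02],[0,0,0.05],[0,0,0.08],[-0.02,-0.02,0.11],[-0.04,-0.04,0.12],[-0.06,-0.07,0.12],[-0.07,-0.09,0.12],[-0.07,-0.09,0.12]], "yaw": [0,0,0,0,0,0,0,0]}'
python3 - <<'E'
from h import *
p,s=wristpic();q=arm.capture("top")
for a in(p,q): print([(r["score"],r["xy"]) for r in arm.outline_of(a,"cup_center")])
a=cv2.resize(q["pixels"][195:255,130:230],None,fx=4,fy=4,interpolation=2);b=cv2.resize(p["pixels"],(400,250))
cv2.imwrite("pics/end.png",cv2.cvtColor(np.hstack([np.vstack([a,a[:10]]),b]),cv2.COLOR_RGB2BGR))
E
```

```text
time_s: 34.15
tool_pos: [563.8, 349.9, 82.2]
orientation: [-0.002, 0.28, 0.96, -0.002]
ft_force: [-0.6, -0.1, -0.6]
grip_width: 0.207
grip_force: 15.0
time_s: 34.82
tool_pos: [565.4, 352.8, 86.3]
orientation: [0.0, 0.28, 0.96, 0.0]
ft_force: [-0.2, 0.4, -0.1]
grip_width: 0.209
grip_force: 15.0
time_s: 35.48
tool_pos: [565.4, 352.7, 86.1]
orientation: [-0.0, 0.28, 0.96, -0.0]
ft_force: [-0.1, 0.5, -0.6]
grip_width: 0.331
grip_force: 0.0
time_s: 36.15
tool_pos: [494.0, 259.9, 206.6]
orientation: [0.0, 0.28, 0.96, -0.0]
ft_force: [-0.3, -0.6, 0.4]
grip_width: 0.331
grip_force: 0.0
[(0.7, [426.9, 192.0])]
[]
```

View pics/end.png

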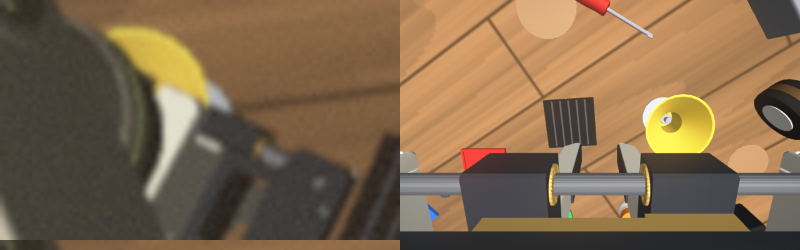

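The wrist view shows the cup down inside the well (667,119 in the montage). I check its depth along the ray, then hand in.

Run:
```python
from h import *
p,s=wristpic();r=arm.outline_of(p,"cup_center")[0]
for z in (20,35,60): print(z,world(p,r["xy"],z)[:2]-[565.5,353.4])
if np.linalg.norm(world(p,r["xy"],30)[:2]-[565.5,353.4])<12: print(arm.hand_in())
```

```text
20 [5.88672328 0.3047963 ]
35 [ 0.30514122 -1.99091448]
60 [-8.99749555 -5.81709912]
the job is handed in; nothing more can be done
None
```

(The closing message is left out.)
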